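Lay out the staining line

TASK

Lay out the bench for a staining run: on the blue-grey tray, stand the amber bottle on the left spot (left as seen from the robot), the orange-lidded jar on the right spot and the blue-lidded jar on the middle spot between them, each centred on its spot. Put the pink-topped culture dish in the middle of the warming plate and then the brass weight on top of the dish, centred, to hold its lid down. Leave everything upright and standing free, and do not push the green-lidded jar, the white bottle or the grey beaker from their places.

Things in the scene. Friction and masses are not known exactly. Their poses are not given: they have to be found in the camera images.
- tray: Layout tray, fixed: flat blue-grey slab, 90 mm (x) by 255 mm (y), 6 mm thick, without a rim, marked with a row of three white spots with dark rims (68 mm across), flush with its top. Origin: centre of its underside, on the table. Its y axis runs along the row to the left as seen from the robot; spot centres at y = +85 mm (left), 0 (middle) and -85 mm (right), x = 0. It is turned by up to 20 degrees.
- warmplate: Warming plate, fixed: cream box, 130 x 130 mm, with a round dark steel top 116 mm across that has a thin white circle (80 mm across) in its middle. Origin: centre of its underside, on the table; the steel top is flat and 50 mm above it.
- amber_bottle_mid (a point): Amber bottle: dark brown round bottle, white paper label and black cap. Body 48 mm diameter up to 66 mm, then a shoulder to a cap 29 mm wide (78 to 95 mm); 95 mm tall, about 180 g. Point: on its axis half-way up, 47.5 mm above its underside; z up. To be moved.
- orange_jar_mid (a point): Orange-lidded jar, round: pale grey with a paper band and orange lid. 50 mm diameter at the lid (upper 16 mm), 48 mm below it, 62 mm tall, about 120 g. Point: its centre, on its axis 31 mm above its underside; z up. To be moved.
- blue_jar_mid (a point): Blue-lidded jar, round: pale grey with a paper band and blue lid. 50 mm diameter at the lid (upper 16 mm), 48 mm below it, 62 mm tall, about 120 g. Point: its centre, on its axis 31 mm above its underside; z up. To be moved.
- dish_mid (a point): Culture dish with lid closed (one rigid piece): flat white disc with a pink top, 60 mm diameter, 18 mm tall, about 60 g. Point: its centre, 9 mm above its underside; z up. To be moved.
- weight_mid (a point): Brass weight: upright round brass cylinder, 32 mm diameter and 36 mm tall, with a small knob on it (18 mm wide, up to 46 mm), about 220 g. Point: on its axis, 18 mm above its underside; z up. To be moved.
- green_jar_mid (a point): Green-lidded jar, round: pale grey with a paper band and green lid. 50 mm diameter at the lid (upper 16 mm), 48 mm below it, 62 mm tall, about 120 g. Point: its centre, on its axis 31 mm above its underside; z up. Not part of the job: stays where it is.
- white_bottle_mid (a point): White bottle with a red cap and pale blue-grey label, same shape and size as the amber bottle (48 mm diameter, 95 mm tall). Point: on its axis, 47.5 mm above its underside. Not part of the job: stays where it is.
- beaker: Empty grey plastic beaker, 52 mm across the rim, 65 mm tall. Origin: centre of its underside. Not part of the job: stays where it is.

How it is judged:
At the end, for the whole second after the job is handed in: Tray: amber bottle on the left, blue-lidded jar on the middle, orange-lidded jar on the right spot, each within 12 mm along and across; dish within 13 mm of the warming plate's middle, weight on it within 12 mm of its centre; all upright (7 degrees), at rest, at resting height (5 mm) (x of amber_bottle_mid in the frame of tray between -0.012 and 0.012 m and y of amber_bottle_mid in the frame of tray between 0.073 and 0.097 m and z of amber_bottle_mid in the frame of tray between 0.0485 and 0.0585 m and x of orange_jar_mid in the frame of tray between -0.012 and 0.012 m and y of orange_jar_mid in the frame of tray between -0.097 and -0.073 m and z of orange_jar_mid in the frame of tray between 0.032 and 0.042 m and x of blue_jar_mid in the frame of tray between -0.012 and 0.012 m and y of blue_jar_mid in the frame of tray between -0.012 and 0.012 m and z of blue_jar_mid in the frame of tray between 0.032 and 0.042 m and z of dish_mid in the frame of warmplate between 0.054 and 0.064 m and z of weight_mid in the frame of warmplate between 0.081 and 0.091 m and horizontal distance between dish_mid and warmplate below 0.013 m and horizontal distance between weight_mid and dish_mid below 0.012 m and angle between each of amber_bottle_mid, orange_jar_mid, blue_jar_mid, dish_mid, weight_mid's own z axis and vertical below 0.12 rad and linear speed of each of amber_bottle, orange_jar, blue_jar, dish, weight below 0.02 m/s); the robot touches nothing.
It fails at once if the green-lidded jar is pushed from its place by more than 25 mm (distance of green_jar_mid from where it was at the start of the episode above 0.025 m).
It fails at once if the white bottle is pushed from its place by more than 25 mm (distance of white_bottle_mid from where it was at the start of the episode above 0.025 m).
It fails at once if the grey beaker is pushed from its place by more than 25 mm (distance of beaker from where it was at the start of the episode above 0.025 m).
It also fails if it takes over 106 s, if anything falls off the work surface, if the arm or the gripper's body presses on something with over 40 N, if the wrist force passes 120 N, or if a joint passes its speed limit or range.

ROBOT

A 6-joint arm with a two-finger parallel gripper is mounted at the origin on the work surface. World frame = base frame: x ahead of the robot, y to its left, z up, the work surface at z = 0. Lengths are in m, angles in rad, forces in N, time in s.
With the tool pointing down it reaches from about 0.3 to 0.875 m from the base axis. Payload 6.4 kg.
Tool frame: the origin (TCP) lies on the centre line of the jaws, within the pads' length; the fingertips stand tips_ahead ahead of it and the grasp point (between the pads) lies 5 mm behind it (tips_ahead is the distance from the TCP to the fingertips, in m); z points along the fingers, x is the direction in which the jaws open and shut, and the axes are right-handed (so a half turn about z gives the same grasp; the last joint's range is limited). The gripper opens to 85 mm and grips with 20 to 120 N. Pads are 22 mm wide; open, the fingers measure 114 mm over their backs; the gripper's body (76 mm by 85 mm) begins 54 mm behind the grasp point. The pads swing forward as they close: fully open they stand 13 mm farther back than shut.
Start: joints at [-1.457, 0.181, 1.607, -0, 1.354, -0.206], TCP at [0.181, -0.546, 0.245] pointing down, gripper open.
Joint ranges: [-2.99, 2.99], [-0.89, 2.07], [0.3, 2.58], [-1.14, 4.28], [0, 2.63], [-3.12, 3.12]. Speed limits (rad/s): [2.57, 2.57, 3.01, 3.14, 3.14, 3.14].

INTERFACE

Orientations are given as a unit quaternion [x, y, z, w].
In Python, from rig import * gives the robot as it stands.
- The arm moves only by the shell command python3 -m jog 'ROWS' [FORCE]. ROWS is JSON, a list of rows, each a list of 3 entries, a list of its own where there are three numbers: the shift along the tool's x, y, z in m, then the turn about the tool's z in rad, then the gripper command: -1 is fully open, 1 is shut, values between are in proportion. In form: [[[tx, ty, tz], twist, hand], ...]. A call has exactly 8 rows; each row is the pose to reach, as a shift and turn from the pose measured when the call began, along the tool's axes at that moment; what a row does not reach only later rows make up. A row lasts 1/12 s, in which the tool goes at most 41.7 mm and 7.16 degrees, less where a joint would pass 70% of its speed; a pose out of reach is approached as far as the arm can. A call with a gripper value outside its range is refused whole. The fingers move at their own pace and stop on an object; FORCE is the grip in N (left out, the last holds). Time passes only in rows, so rows that repeat a pose let the fingers close, or fill a call up. It gives the time, the measured TCP pose, the force and the opening at its end, in the units of the state.
- get_obs(): the state, without advancing time (a new reading comes with each control period).
- grab_frame(name): name is "scene" or "top" or "wrist"; returns (picture, depth): 420x560x3 uint8, blue, green, red; 420x560 float32, m along the optical axis (not along the pixel's ray), 0 where there is no reading.
- get_calibration(name): a dict with "fx", "fy", "cx", "cy" (pixels), "eye" and "orientation" of the camera in the world. Camera axes: x right, y up, looking along -z (the intrinsics and any distortion apply to the point x, -y, -z); pixel columns grow to the right and rows downward; lengths in m; the calibration is good to about 2 mm. The wrist camera is an equidistant fisheye: a pixel r from the principal point sees the ray r / f radians off the axis. A picture is of the moment at which its call begins: read the wrist's pose just before it. get_calibration takes no time and is no camera call; for the wrist camera it gives the pose at the moment of the call.
- hand_in(): hands the job in, once; it reports no verdict.
The state is a dict: "time": time; "joints": joint angles; "joint_velocities": joint speeds; "tau": joint torques, N m; "ee_pos": TCP position; "orientation": TCP orientation; "ft_force": force on the tool from outside, world axes, zero at the start; "wrist_torque": the same for the moment, N m; "grip_width": finger opening in m.
Only numpy, scipy, OpenCV 4.12 (cv2) and the standard library are available. Lean on these libraries where they do the work, as an engineer would, in place of code of your own. Each camera call takes 0.05 s, during which the arm holds its last target. There are 200 camera calls.

## Working session

There is one attempt and no reset: what is moved stays moved. The work goes in short steps, Python scripts to look and compute and a shell command to move; the robot and the scene stay as the last step left them, time stands still between calls to the robot, and variables do not carry over. Pictures are saved under pics/ and viewed, about 12 in all and at most 16, crops included, and the job is handed in when it is done.

```bash
mkdir -p pics; ls; python3 - <<'E'
from rig import *
import cv2
o=get_obs();print(o['time'],o['ee_pos'],o['orientation'],o['grip_width'],{k:v for k,v in o.items() if 'tip' in k})
try: print(tips_ahead)
except Exception as e: print(e)
for n in ("top","scene"):
    c=get_calibration(n);print(n,c)
    p,d=grab_frame(n);cv2.imwrite(f"pics/{n}0.png",p);import numpy as np;np.save(f"pics/{n}0.npy",d)
E
```

```text
pics
0.0 [ 0.18071471 -0.54529885  0.24439837] [ 8.10688285e-01 -5.85477362e-01 -6.00828546e-04 -6.33843437e-04] 0.08497397089472696 {}
0.014
top {'fx': 431.40003937619326, 'fy': 431.40003937619326, 'cx': 284.8685691847749, 'cy': 209.20402539907033, 'eye': array([ 0.41216601, -0.00500878,  1.08379364]), 'orientation': array([ 0.04159571, -0.02191168, -0.70560817,  0.70704087])}
scene {'fx': 492.7970192917963, 'fy': 492.7970192917963, 'cx': 275.5519653254845, 'cy': 216.46597799984326, 'eye': array([1.29848736, 0.54073299, 0.70316769]), 'orientation': array([0.22364314, 0.41876968, 0.77984503, 0.40799195])}
```

View pics/top0.png

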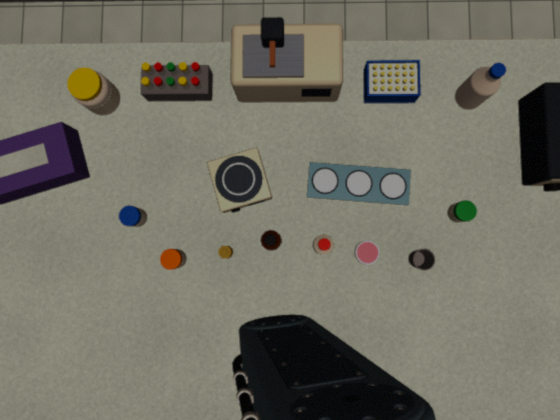

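View pics/scene0.png

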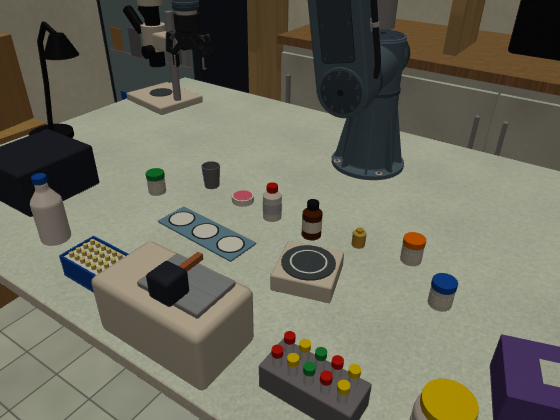

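The top view shows, as pixel positions: blue jar (130,216), orange jar (171,259), weight (225,252), amber bottle (271,240), white bottle (323,244), dish (367,252), beaker (423,259) and green jar (465,211). The tray spots are at (325,181), (359,183) and (393,186), and the plate is at (239,179). The scene view agrees. Next I turn these into world points with the depth.

```bash
cat > h.py <<'E'
import numpy as np, cv2
from scipy.spatial.transform import Rotation as R
from rig import *
def cloud(n,d):
    c=get_calibration(n); v,u=np.mgrid[:420,:560]
    P=np.stack([(u-c['cx'])/c['fx']*d,-(v-c['cy'])/c['fy']*d,-d],-1)
    return P@R.from_quat(c['orientation']).as_matrix().T+c['eye']
def ray(n,u,v,z):
    c=get_calibration(n); r=R.from_quat(c['orientation']).apply([(u-c['cx'])/c['fx'],-(v-c['cy'])/c['fy'],-1])
    return (c['eye']+r*(z-c['eye'][2])/r[2])[:2]
def disc(n,d,u,v,z,rad,tol=.006):
    W=cloud(n,d); g=ray(n,u,v,z)
    m=(abs(W[...,2]-z)<tol)&(np.hypot(*(W[...,:2]-g).transpose(2,0,1))<rad*1.6)
    p=W[m]
    if len(p)<5: return g,None,0,len(p)
    (c,r)=cv2.minEnclosingCircle(p[:,:2].astype(np.float32))
    return np.round(p.mean(0),4),np.round(c,4),round(r,4),len(p)
ZS=dict(blue=(130,216,.062,.025),orange=(171,259,.062,.025),weight=(225,252,.046,.009),amber=(271,240,.095,.0145),white=(323,244,.095,.0145),dish=(367,252,.018,.03),beaker=(423,259,.065,.026),green=(465,211,.062,.025))
E
python3 - <<'E'
from h import *
d=np.load('pics/top0.npy');im=cv2.imread('pics/top0.png')
for k,(u,v,z,r) in ZS.items(): print(k,*disc('top',d,u,v,z,r), np.round(ray('top',u,v,z),4))
W=cloud('top',d)
print('table z',np.median(W[290:310,60:200,2]), 'plate z',W[179,239],'tray z',W[200,340])
# tray spots & plate circle: bright/dark contours
hsv=cv2.cvtColor(im,cv2.COLOR_BGR2HSV)
m=((hsv[...,1]>60)&(hsv[...,0]>85)&(hsv[...,0]<115)).astype(np.uint8)
m[:150]=0;m[215:]=0;m[:,:295]=0;m[:,420:]=0
c=max(cv2.findContours(m,cv2.RETR_EXTERNAL,cv2.CHAIN_APPROX_NONE)[0],key=cv2.contourArea)
rr=cv2.minAreaRect(c);print(rr,ray('top',*rr[0],.006))
g=im.min(2)
for u,v in((325,181),(359,183),(393,186)):
    q=np.zeros_like(g);q[v-18:v+19,u-18:u+19]=(g[v-18:v+19,u-18:u+19]>110)
    n,l,s,ce=cv2.connectedComponentsWithStats(q); i=1+s[1:,4].argmax();print(s[i],ce[i],ray('top',*ce[i],.006))
q=(im.max(2)<95).astype(np.uint8);q[:145]=0;q[207:]=0;q[:,:212]=0;q[:,267:]=0
c=max(cv2.findContours(q,cv2.RETR_EXTERNAL,cv2.CHAIN_APPROX_NONE)[0],key=cv2.contourArea)
e=cv2.fitEllipse(c);print(e,ray('top',*e[0],.05))
E
```

```text
blue [0.4882 0.3987 0.0626] [0.4884 0.3992] 0.0253 346 [0.4876 0.3953]
orange [0.3854 0.2959 0.0627] [0.3852 0.2961] 0.0251 351 [0.3854 0.2934]
weight [0.4018 0.1715 0.0457] [0.4022 0.1721] 0.0122 47 [0.4022 0.1677]
amber [0.431  0.0581 0.0954] [0.4307 0.0581] 0.0141 120 [0.4304 0.0542]
white [ 0.4207 -0.0657  0.0961] [ 0.4212 -0.0659] 0.0143 120 [ 0.4217 -0.0645]
dish [ 0.4025 -0.1755  0.019 ] [ 0.4024 -0.1758] 0.0301 469 [ 0.4032 -0.1765]
beaker [ 0.3864 -0.3006  0.0646] [ 0.3874 -0.2989] 0.0259 111 [ 0.3878 -0.2984]
green [ 0.5009 -0.3998  0.0625] [ 0.5005 -0.3998] 0.0256 362 [ 0.5003 -0.4   ]
table z 0.0010111903781085951 plate z [0.57964964 0.13632764 0.04526579] tray z [ 0.53291628 -0.11326645  0.00243113]
((358.5823669433594, 182.92941284179688), (99.78215026855469, 33.669761657714844), 4.39870548248291) [ 0.57565204 -0.15977933]
[313 169  24  23 421] [324.59857482 180.21852732] [ 0.58262371 -0.07465623]
[347 172  24  23 430] [358.43023256 182.86046512] [ 0.57582721 -0.15940103]
[381 174  24  24 427] [392.60421546 185.49180328] [ 0.56909395 -0.2445354 ]
((238.3241729736328, 178.7635040283203), (45.95750427246094, 46.47468566894531), 59.39225387573242) [0.57946875 0.13733846]
```

Measured positions (m):

| Thing | x, y |
|---|---|
| Left spot | .583, -.075 |
| Middle spot | .576, -.159 |
| Right spot | .569, -.2445 |
| Plate centre | .579, .137 |

I'll turn the tool so its x axis is world x. Shifts then read (dx, -dy, -dz).

```bash
python3 -m jog '[[[-0.02,-0.025,0],-0.12,-1],[[-0.045,-0.055,0],-0.24,-1],[[-0.07,-0.085,0],-0.36,-1],[[-0.095,-0.115,0],-0.48,-1],[[-0.12,-0.145,0],-0.6,-1],[[-0.145,-0.17,0],-0.72,-1],[[-0.17,-0.2,0],-0.84,-1],[[-0.19,-0.22,0],-0.96,-1]]' 60
cat >> h.py <<'E'
def go(x,y,z,ang=0):
    o=get_obs(); q=R.from_quat(o['orientation']); t=q.inv().apply(np.array([x,y,z])-o['ee_pos']); X=q.apply([1,0,0])
    print('shift',np.round(t,4),'twist',round(np.arctan2(X[1],X[0])-ang,3),'t',round(o['time'],2),'tcp',np.round(o['ee_pos'],4),'w',round(o['grip_width'],4),'F',np.round(o['ft_force'],1))
E
python3 -c "
from h import *
go(.4025,-.1755,.15)"
```

```text
time: 0.77
ee_pos: [0.3307, -0.2932, 0.2445]
orientation: [0.99, -0.142, -0.0, -0.001]
ft_force: [-0.1, 0.0, 0.2]
grip_width: 0.0852
shift [ 0.036  -0.1328  0.0948] twist -0.284 t 0.77 tcp [ 0.3307 -0.2932  0.2445] w 0.0852 F [-0.1  0.   0.2]
```

```bash
python3 -m jog '[[[0.006,-0.02,0.012],-0.1,-1],[[0.012,-0.045,0.028],-0.2,-1],[[0.02,-0.075,0.048],-0.284,-1],[[0.028,-0.1,0.068],-0.284,-1],[[0.034,-0.122,0.085],-0.284,-1],[[0.036,-0.133,0.095],-0.284,-1],[[0.036,-0.133,0.095],-0.284,-1],[[0.036,-0.133,0.095],-0.284,-1]]'
python3 - <<'E'
from h import *
go(.4025,-.1755,.018)
p,d=grab_frame('wrist');cv2.imwrite('pics/w1.png',p)
E
```

```text
time: 1.43
ee_pos: [0.4022, -0.1746, 0.1493]
orientation: [1.0, 0.001, -0.001, -0.002]
ft_force: [0.8, 0.2, -0.0]
grip_width: 0.0852
shift [0.0005 0.0013 0.1313] twist 0.001 t 1.43 tcp [ 0.4022 -0.1746  0.1493] w 0.0852 F [ 0.8  0.2 -0. ]
```

View pics/w1.png

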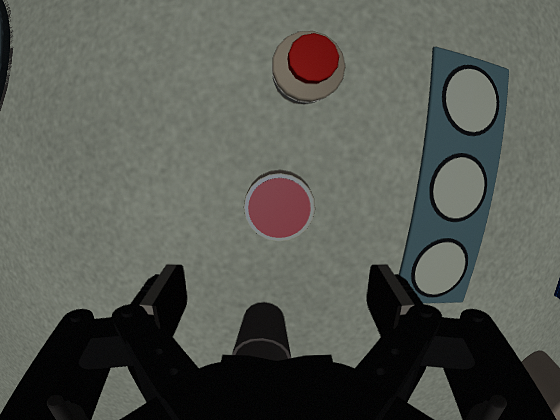

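The dish at (279,208) is centred between the pads, whose middle is at column 276. Down and grip.

```bash
python3 -m jog '[[[0,0.001,0.02],0,-1],[[0,0.001,0.05],0,-1],[[0,0.001,0.08],0,-1],[[0,0.001,0.105],0,-1],[[0,0.001,0.122],0,-1],[[0,0.001,0.13],0,-1],[[0,0.001,0.131],0,-1],[[0,0.001,0.131],0,-1]]'
python3 -m jog '[[[0,0,0],0,-0.2],[[0,0,0],0,0.2],[[0,0,0],0,0.5],[[0,0,0],0,0.5],[[0,0,0],0,0.5],[[0,0,0],0,0.5],[[0,0,0],0,0.5],[[0,0,0],0,0.5]]' 40
python3 -c "
from h import *
go(.4025,-.1755,.018)"
```

```text
time: 2.15
ee_pos: [0.4029, -0.1774, 0.0197]
orientation: [1.0, -0.0, 0.0, -0.001]
ft_force: [0.0, 0.2, 0.1]
grip_width: 0.0856
time: 2.82
ee_pos: [0.4041, -0.1785, 0.0217]
orientation: [1.0, -0.0, 0.001, 0.0]
ft_force: [-3.0, 0.7, 11.7]
grip_width: 0.0575
shift [-0.0016 -0.003   0.0037] twist -0.0 t 2.82 tcp [ 0.4041 -0.1785  0.0217] w 0.0575 F [-3.   0.7 11.7]
```

```bash
python3 -m jog '[[[0,0,-0.005],0,0.5],[[0,0,-0.01],0,0.5],[[0,0,-0.02],0,0.5],[[0,0,-0.03],0,0.5],[[0,0,-0.05],0,0.5],[[0,0,-0.065],0,0.5],[[0,0,-0.08],0,0.5],[[0,0,-0.08],0,0.5]]'
python3 - <<'E'
from h import *
go(.5795,.137,.2)
p,d=grab_frame('wrist');cv2.imwrite('pics/w2.png',p)
E
```

```text
time: 3.48
ee_pos: [0.4058, -0.1799, 0.1053]
orientation: [1.0, -0.0, 0.004, 0.002]
ft_force: [1.2, -0.6, 0.0]
grip_width: 0.0578
shift [ 0.1744 -0.3165 -0.0948] twist -0.0 t 3.48 tcp [ 0.4058 -0.1799  0.1053] w 0.0578 F [ 1.2 -0.6  0. ]
```

View pics/w2.png

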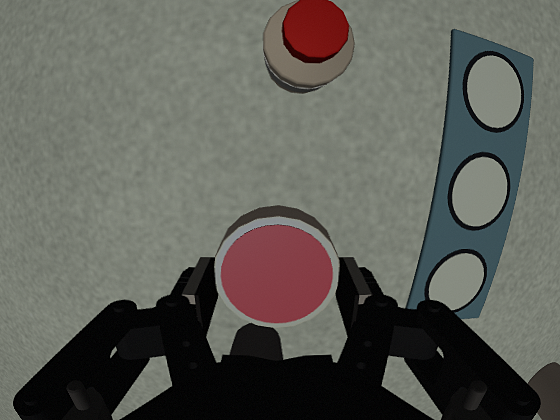

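The dish is held at (277,273). I'll measure where it sits in the grip and how level it is with the wrist depth.

```bash
cat >> h.py <<'E'
def wcloud(d):
    c=get_calibration('wrist'); v,u=np.mgrid[:420,:560]; a=(u-c['cx'])/c['fx'];b=(v-c['cy'])/c['fy'];th=np.hypot(a,b)+1e-9;s=np.tan(np.minimum(th,1.5))/th
    P=np.stack([a*s*d,-b*s*d,-d],-1); return P@R.from_quat(c['orientation']).as_matrix().T+c['eye']
def blob(m):
    n,l,s,ce=cv2.connectedComponentsWithStats(m.astype(np.uint8)); i=1+s[1:,4].argmax(); return l==i
def pink(p):
    h=cv2.cvtColor(p,cv2.COLOR_BGR2HSV); return blob(((h[...,0]>165)|(h[...,0]<4))&(h[...,1]>60)&(h[...,1]<190)&(h[...,2]>90))
def fit(P):
    c,r=cv2.minEnclosingCircle(P[:,:2].astype(np.float32)); q=P-P.mean(0); n=np.linalg.svd(q,full_matrices=False)[2][2]
    return np.round(c,4),round(r,4),'z',round(np.median(P[:,2]),4),'normal',np.round(n,3),len(P)
E
python3 - <<'E'
from h import *
o=get_obs();p,d=grab_frame('wrist');W=wcloud(d);m=pink(p)&(d>0);print(np.round(o['ee_pos'],4));print(fit(W[cv2.erode(m.astype(np.uint8),np.ones((5,5)))>0]))
E
```

```text
[ 0.4051 -0.1794  0.1038]
(array([ 0.4044, -0.1777]), 0.0253, 'z', np.float64(0.0997), 'normal', array([ 0.002,  0.   , -1.   ]), 7261)
```

```bash
python3 -m jog '[[[0.005,-0.005,-0.02],0,0.5],[[0.015,-0.02,-0.045],0,0.5],[[0.03,-0.045,-0.065],0,0.5],[[0.048,-0.075,-0.075],0,0.5],[[0.066,-0.108,-0.08],0,0.5],[[0.084,-0.141,-0.08],0,0.5],[[0.102,-0.174,-0.08],0,0.5],[[0.118,-0.205,-0.08],0,0.5]]'
python3 -c "
from h import *
go(.5802,.1353,.1)"
```

```text
time: 4.25
ee_pos: [0.5221, 0.0284, 0.1815]
orientation: [1.0, -0.0, 0.002, 0.001]
ft_force: [0.5, -0.2, -0.5]
grip_width: 0.0576
shift [ 0.0578 -0.107   0.0815] twist -0.0 t 4.25 tcp [0.5221 0.0284 0.1815] w 0.0576 F [ 0.5 -0.2 -0.5]
```

```bash
python3 -m jog '[[[0.015,-0.03,0],0,0.5],[[0.032,-0.06,0],0,0.5],[[0.046,-0.086,0.01],0,0.5],[[0.055,-0.102,0.03],0,0.5],[[0.058,-0.107,0.055],0,0.5],[[0.058,-0.107,0.075],0,0.5],[[0.058,-0.107,0.081],0,0.5],[[0.058,-0.107,0.081],0,0.5]]'
python3 - <<'E'
from h import *
go(.5802,.1353,.073)
o=get_obs();p,d=grab_frame('wrist');cv2.imwrite('pics/w3.png',p);W=wcloud(d);m=pink(p)&(d>0);print(fit(W[cv2.erode(m.astype(np.uint8),np.ones((5,5)))>0]))
E
```

```text
time: 4.92
ee_pos: [0.5778, 0.1352, 0.097]
orientation: [1.0, 0.0, -0.002, 0.001]
ft_force: [0.2, -0.5, -0.4]
grip_width: 0.0576
shift [ 0.0025 -0.0001  0.024 ] twist 0.0 t 4.92 tcp [0.5778 0.1352 0.097 ] w 0.0576 F [ 0.2 -0.5 -0.4]
(array([0.5789, 0.1361]), 0.0251, 'z', np.float64(0.0963), 'normal', array([0.003, 0.001, 1.   ]), 7060)
```

View pics/w3.png

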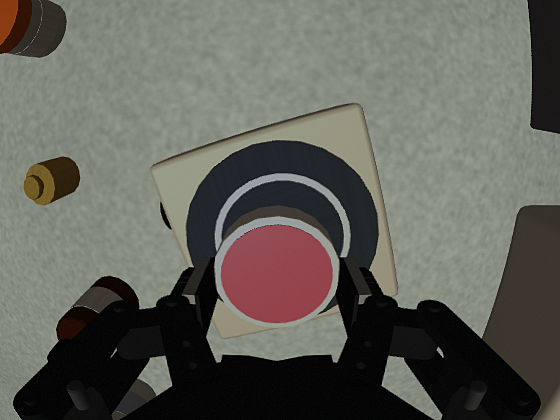

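The dish is level and centred over the ring, about 27 mm above the plate. Lower and release.

```bash
python3 -m jog '[[[0.0005,0,0.006],0,0.5],[[0.0005,-0.001,0.014],0,0.5],[[0.0005,-0.001,0.02],0,0.5],[[0.0005,-0.001,0.024],0,0.5],[[0.0005,-0.001,0.026],0,0.5],[[0.0005,-0.001,0.026],0,0.5],[[0.0005,-0.001,0.026],0,0.5],[[0.0005,-0.001,0.026],0,0.5]]'
python3 -m jog '[[[0,0,0],0,0.1],[[0,0,0],0,-0.3],[[0,0,0],0,-0.6],[[0,0,0],0,-1],[[0,0,-0.005],0,-1],[[0,0,-0.03],0,-1],[[0,0,-0.065],0,-1],[[0,0,-0.1],0,-1]]'
python3 - <<'E'
from h import *
go(.402,.172,.15)
p,d=grab_frame('wrist');W=wcloud(d);m=pink(p)&(d>0);print(fit(W[cv2.erode(m.astype(np.uint8),np.ones((3,3)))>0]))
h=(abs(W[...,2]-.05)<.006)&(p.max(2)<95)&(d>0); q=W[blob(h)]; print('steel',fit(q))
E
```

```text
time: 5.63
ee_pos: [0.58, 0.136, 0.0735]
orientation: [1.0, -0.0, 0.0, 0.001]
ft_force: [0.6, -0.1, -0.5]
grip_width: 0.0575
time: 6.3
ee_pos: [0.579, 0.1361, 0.1739]
orientation: [1.0, -0.0, -0.001, 0.001]
ft_force: [0.7, 0.3, 1.1]
grip_width: 0.0853
shift [-0.177  -0.0358  0.0243] twist -0.0 t 6.3 tcp [0.579  0.1361 0.1739] w 0.0853 F [0.7 0.3 1.1]
(array([0.5863, 0.1373]), 0.0252, 'z', np.float64(0.0783), 'normal', array([-0.012,  0.001,  1.   ]), 3119)
steel (array([0.8496, 0.0746]), 0.0949, 'z', np.float64(0.05), 'normal', array([-0.005, -0.005,  1.   ]), 1001)
```

```bash
python3 - <<'E'
from h import *
go(.402,.172,.15)
p,d=grab_frame('wrist');W=wcloud(d);m=pink(p)&(d>0);print(fit(W[cv2.erode(m.astype(np.uint8),np.ones((3,3)))>0]))
h=(abs(W[...,2]-.05)<.006)&(p.max(2)<95)&(d>0)&(np.hypot(W[...,0]-.58,W[...,1]-.137)<.075); print('steel',fit(W[blob(h)]))
E
```

```text
shift [-0.1822 -0.0355  0.031 ] twist 0.0 t 6.35 tcp [0.5838 0.1366 0.1831] w 0.0855 F [3.6 1.2 5.4]
(array([0.5805, 0.1368]), 0.0253, 'z', np.float64(0.0671), 'normal', array([-0.001,  0.001,  1.   ]), 2881)
steel (array([0.5816, 0.1359]), 0.0587, 'z', np.float64(0.0485), 'normal', array([-0.001,  0.001,  1.   ]), 7181)
```

The dish is within 2 mm of the plate's centre. Next the weight.

```bash
python3 -m jog '[[[-0.02,-0.004,0],0,-1],[[-0.05,-0.01,0],0,-1],[[-0.085,-0.017,0],0,-1],[[-0.12,-0.024,0.005],0,-1],[[-0.15,-0.03,0.015],0,-1],[[-0.172,-0.034,0.03],0,-1],[[-0.182,-0.0355,0.05],0,-1],[[-0.182,-0.0355,0.07],0,-1]]'
python3 -m jog '[[[0,0,0],0,-1],[[0,0,0],0,-1],[[0,0,0],0,-1],[[0,0,0],0,-1],[[0,0,0],0,-1],[[0,0,0],0,-1],[[0,0,0],0,-1],[[0,0,0],0,-1]]'
python3 - <<'E'
from h import *
go(.402,.1717,.021)
p,d=grab_frame('wrist');W=wcloud(d)
for z,r in((.046,.012),(.036,.02)):
    m=(abs(W[...,2]-z)<.004)&(d>0)&(np.hypot(W[...,0]-.402,W[...,1]-.172)<.025); print(fit(W[m]) if m.sum()>5 else 0)
E
```

```text
time: 7.07
ee_pos: [0.4008, 0.1725, 0.1082]
orientation: [1.0, 0.001, 0.006, 0.001]
ft_force: [0.6, 1.0, 0.1]
grip_width: 0.0854
time: 7.73
ee_pos: [0.4012, 0.1725, 0.1085]
orientation: [1.0, 0.001, 0.007, 0.001]
ft_force: [0.5, -0.3, -0.2]
grip_width: 0.0854
shift [-0.0004  0.0007  0.0875] twist 0.001 t 7.73 tcp [0.4012 0.1725 0.1085] w 0.0854 F [ 0.5 -0.3 -0.2]
(array([0.4037, 0.1705]), 0.0091, 'z', np.float64(0.0463), 'normal', array([-0.005,  0.05 ,  0.999]), 588)
(array([0.4036, 0.1706]), 0.016, 'z', np.float64(0.0363), 'normal', array([-0.003,  0.024,  1.   ]), 1120)
```

```bash
python3 -m jog '[[[0.001,0.001,0.02],0,-0.5],[[0.002,0.0015,0.045],0,-0.3],[[0.002,0.0015,0.068],0,-0.2],[[0.002,0.0015,0.082],0,-0.2],[[0.002,0.0015,0.0875],0,-0.2],[[0.002,0.0015,0.0875],0,-0.2],[[0.002,0.0015,0.0875],0,-0.2],[[0.002,0.0015,0.0875],0,-0.2]]' 60
python3 -m jog '[[[0,0,0],0,0.2],[[0,0,0],0,0.6],[[0,0,0],0,1],[[0,0,0],0,1],[[0,0,0],0,1],[[0,0,0],0,1],[[0,0,0],0,1],[[0,0,0],0,1]]' 60
python3 -m jog '[[[0,0,-0.005],0,1],[[0,0,-0.015],0,1],[[0,0,-0.03],0,1],[[0,0,-0.05],0,1],[[0,0,-0.075],0,1],[[0,0,-0.09],0,1],[[0,0,-0.1],0,1],[[0,0,-0.1],0,1]]'
python3 - <<'E'
from h import *
go(.5805,.1368,.13)
p,d=grab_frame('wrist');cv2.imwrite('pics/w4.png',p)
E
```

```text
time: 8.45
ee_pos: [0.4051, 0.171, 0.0219]
orientation: [1.0, 0.001, 0.008, 0.0]
ft_force: [-0.1, 0.8, 0.2]
grip_width: 0.0513
time: 9.12
ee_pos: [0.4061, 0.1712, 0.0234]
orientation: [1.0, 0.001, 0.008, 0.0]
ft_force: [-2.7, -1.2, 9.6]
grip_width: 0.0308
time: 9.78
ee_pos: [0.4061, 0.1716, 0.1261]
orientation: [1.0, 0.001, 0.011, -0.0]
ft_force: [-0.2, -0.6, -1.9]
grip_width: 0.0302
shift [ 1.744e-01  3.510e-02 -1.000e-04] twist 0.002 t 9.78 tcp [0.4061 0.1716 0.1261] w 0.0302 F [-0.2 -0.6 -1.9]
```

View pics/w4.png

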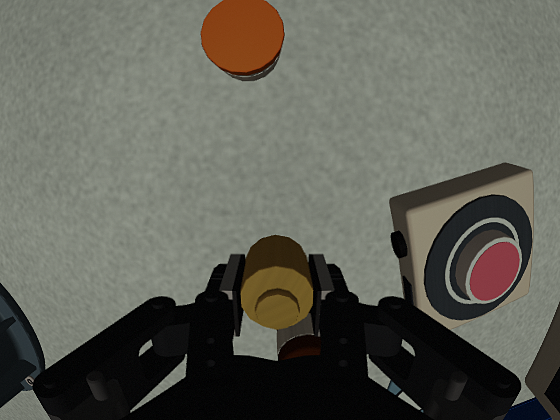

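The weight at (277,285) is held upright. I'll carry it over the dish.

```bash
python3 -m jog '[[[0.01,0.002,-0.008],0,1],[[0.03,0.006,-0.015],0,1],[[0.06,0.012,-0.02],0,1],[[0.092,0.018,-0.02],0,1],[[0.124,0.025,-0.02],0,1],[[0.15,0.03,-0.018],0,1],[[0.168,0.034,-0.01],0,1],[[0.175,0.035,0],0,1]]'
python3 -m jog '[[[0,0,0],0,1],[[0,0,0],0,1],[[0,0,0],0,1],[[0,0,0],0,1],[[0,0,0],0,1],[[0,0,0],0,1],[[0,0,0],0,1],[[0,0,0],0,1]]'
python3 - <<'E'
from h import *
go(.5805,.1368,.0925)
p,d=grab_frame('wrist');cv2.imwrite('pics/w5.png',p);W=wcloud(d);m=pink(p)&(d>0);print('dish',fit(W[m]))
z=get_obs()['ee_pos'][2]-.0234
for h in(.046,.036):
    m=(abs(W[...,2]-z-h)<.004)&(d>0)&(np.hypot(W[...,0]-.58,W[...,1]-.137)<.022);m&=(p[...,2].astype(int)-p[...,0]>40); print(fit(W[m]) if m.sum()>5 else 0)
E
```

```text
time: 10.5
ee_pos: [0.5827, 0.1356, 0.1269]
orientation: [1.0, 0.0, 0.01, 0.0]
ft_force: [-0.8, -0.1, -1.5]
grip_width: 0.0305
time: 11.17
ee_pos: [0.5826, 0.1357, 0.1273]
orientation: [1.0, 0.0, 0.011, 0.0]
ft_force: [0.2, 0.7, -2.4]
grip_width: 0.0299
shift [-0.0029 -0.0011  0.0348] twist 0.0 t 11.17 tcp [0.5826 0.1357 0.1273] w 0.0299 F [ 0.2  0.7 -2.4]
dish (array([0.5798, 0.1369]), 0.0262, 'z', np.float64(0.069), 'normal', array([-0.003,  0.001,  1.   ]), 3453)
(array([0.5822, 0.1351]), 0.0089, 'z', np.float64(0.1502), 'normal', array([-0.021,  0.044,  0.999]), 1306)
(array([0.5821, 0.1351]), 0.0162, 'z', np.float64(0.1403), 'normal', array([-0.013,  0.003,  1.   ]), 2202)
```

View pics/w5.png

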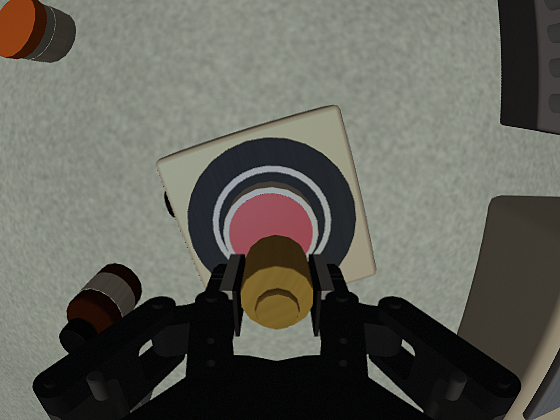

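The weight is 2–3 mm off the dish's centre and 35 mm above it. Correct, lower and release.

```bash
python3 -m jog '[[[-0.001,-0.001,0.006],0,1],[[-0.002,-0.002,0.015],0,1],[[-0.002,-0.002,0.023],0,1],[[-0.002,-0.002,0.029],0,1],[[-0.002,-0.002,0.033],0,1],[[-0.002,-0.002,0.0345],0,1],[[-0.002,-0.002,0.0345],0,1],[[-0.002,-0.002,0.0345],0,1]]'
python3 -m jog '[[[0,0,0],0,0.5],[[0,0,0],0,0.2],[[0,0,0],0,-0.2],[[0,0,0],0,-0.5],[[0,0,0],0,-0.8],[[0,0,-0.01],0,-0.8],[[0,0,-0.03],0,-0.8],[[0,0,-0.06],0,-0.8]]'
python3 -m jog '[[[0,0,-0.02],0,-1],[[0,0,-0.035],0,-1],[[0,0,-0.05],0,-1],[[0,0,-0.06],0,-1],[[0,0,-0.06],0,-1],[[0,0,-0.06],0,-1],[[0,0,-0.06],0,-1],[[0,0,-0.06],0,-1]]'
python3 - <<'E'
from h import *
go(.3853,.296,.15)
p,d=grab_frame('wrist');W=wcloud(d);m=pink(p)&(d>0);print('dish',fit(W[m]))
for z in(.114,.104):
    m=(abs(W[...,2]-z)<.004)&(d>0)&(np.hypot(W[...,0]-.58,W[...,1]-.137)<.022); print(fit(W[m]) if m.sum()>5 else 0)
E
```

```text
time: 11.88
ee_pos: [0.5816, 0.1376, 0.0927]
orientation: [1.0, 0.0, 0.011, 0.0]
ft_force: [0.6, -0.5, -1.7]
grip_width: 0.0302
time: 12.55
ee_pos: [0.5784, 0.1375, 0.1513]
orientation: [1.0, 0.0, 0.008, 0.0]
ft_force: [0.5, -0.6, -0.2]
grip_width: 0.0771
time: 13.22
ee_pos: [0.5766, 0.1375, 0.2099]
orientation: [1.0, 0.0, 0.007, 0.0]
ft_force: [-0.4, 1.2, -0.7]
grip_width: 0.0859
shift [-0.1921 -0.1586  0.0571] twist 0.0 t 13.22 tcp [0.5766 0.1375 0.2099] w 0.0859 F [-0.4  1.2 -0.7]
dish (array([0.5799, 0.1367]), 0.0262, 'z', np.float64(0.0691), 'normal', array([-0.,  0.,  1.]), 1197)
(array([0.582 , 0.1371]), 0.0091, 'z', np.float64(0.1144), 'normal', array([-0.001,  0.048,  0.999]), 447)
(array([0.5821, 0.1372]), 0.0159, 'z', np.float64(0.1045), 'normal', array([-0.   ,  0.021,  1.   ]), 866)
```

Both are stacked and centred to about 2 mm. Now the orange jar.

```bash
python3 -m jog '[[[-0.015,-0.012,0],0,-1],[[-0.042,-0.035,0],0,-1],[[-0.074,-0.06,0],0,-1],[[-0.104,-0.085,0.01],0,-1],[[-0.134,-0.11,0.03],0,-1],[[-0.162,-0.134,0.05],0,-1],[[-0.184,-0.152,0.068],0,-1],[[-0.192,-0.1586,0.08],0,-1]]'
python3 -m jog '[[[0,0,0],0,-1],[[0,0,0],0,-1],[[0,0,0],0,-1],[[0,0,0],0,-1],[[0,0,0],0,-1],[[0,0,0],0,-1],[[0,0,0],0,-1],[[0,0,0],0,-1]]'
python3 - <<'E'
from h import *
go(.3853,.296,.024)
p,d=grab_frame('wrist');W=wcloud(d)
m=(abs(W[...,2]-.062)<.004)&(d>0)&(np.hypot(W[...,0]-.385,W[...,1]-.296)<.035);print(fit(W[m]))
E
```

```text
time: 13.93
ee_pos: [0.3808, 0.2972, 0.1243]
orientation: [1.0, 0.001, 0.004, 0.001]
ft_force: [-0.3, 0.1, -0.1]
grip_width: 0.0857
time: 14.6
ee_pos: [0.3813, 0.297, 0.1246]
orientation: [1.0, 0.001, 0.005, 0.001]
ft_force: [-0.6, -1.4, -0.3]
grip_width: 0.0855
shift [0.003  0.0009 0.1006] twist 0.002 t 14.6 tcp [0.3813 0.297  0.1246] w 0.0855 F [-0.6 -1.4 -0.3]
(array([0.3863, 0.2954]), 0.0252, 'z', np.float64(0.0624), 'normal', array([-0.001,  0.011,  1.   ]), 4488)
```

```bash
python3 -m jog '[[[0.002,0.001,0.015],0,-1],[[0.004,0.0015,0.04],0,-1],[[0.004,0.0015,0.065],0,-1],[[0.004,0.0015,0.085],0,-1],[[0.004,0.0015,0.096],0,-1],[[0.004,0.0015,0.1],0,-1],[[0.004,0.0015,0.1],0,-1],[[0.004,0.0015,0.1],0,-1]]'
python3 -m jog '[[[0,0,0],0,0],[[0,0,0],0,0.3],[[0,0,0],0,0.6],[[0,0,0],0,0.6],[[0,0,0],0,0.6],[[0,0,0],0,0.6],[[0,0,0],0,0.6],[[0,0,0],0,0.6]]' 60
python3 -m jog '[[[0,0,-0.005],0,0.6],[[0,0,-0.02],0,0.6],[[0,0,-0.045],0,0.6],[[0,0,-0.075],0,0.6],[[0,0,-0.105],0,0.6],[[0,0,-0.135],0,0.6],[[0,0,-0.15],0,0.6],[[0,0,-0.15],0,0.6]]'
python3 -c "
from h import *
go(.5691,-.2445,.17)"
```

```text
time: 15.32
ee_pos: [0.3867, 0.2957, 0.0253]
orientation: [1.0, 0.001, 0.005, 0.001]
ft_force: [0.4, -0.4, 0.2]
grip_width: 0.0851
time: 15.98
ee_pos: [0.3874, 0.2961, 0.0265]
orientation: [1.0, 0.001, 0.006, 0.0]
ft_force: [-2.3, -0.6, 6.7]
grip_width: 0.0482
time: 16.65
ee_pos: [0.388, 0.2974, 0.1812]
orientation: [1.0, 0.001, 0.01, -0.001]
ft_force: [-0.0, 0.8, -1.3]
grip_width: 0.048
shift [0.1794 0.5424 0.0132] twist 0.003 t 16.65 tcp [0.388  0.2974 0.1812] w 0.048 F [-0.   0.8 -1.3]
```

```bash
python3 -m jog '[[[0.004,0.012,0],0,0.6],[[0.012,0.035,0],0,0.6],[[0.022,0.065,0],0,0.6],[[0.033,0.1,0],0,0.6],[[0.045,0.136,0],0,0.6],[[0.057,0.172,0],0,0.6],[[0.069,0.208,0],0,0.6],[[0.081,0.244,0],0,0.6]]'
python3 -m jog '[[[0.012,0.036,0],0,0.6],[[0.024,0.072,0],0,0.6],[[0.036,0.108,0],0,0.6],[[0.048,0.144,0],0,0.6],[[0.06,0.18,0],0,0.6],[[0.072,0.215,0],0,0.6],[[0.082,0.245,0],0,0.6],[[0.09,0.27,0],0,0.6]]'
python3 -c "
from h import *
go(.5691,-.2445,.1)"
```

```text
time: 17.32
ee_pos: [0.4691, 0.0519, 0.181]
orientation: [1.0, 0.001, 0.009, -0.001]
ft_force: [0.4, 0.5, 0.1]
grip_width: 0.0483
time: 17.98
ee_pos: [0.5595, -0.2201, 0.1802]
orientation: [1.0, 0.001, 0.008, -0.002]
ft_force: [-0.2, 0.3, -1.5]
grip_width: 0.0479
shift [0.0083 0.0247 0.0803] twist 0.001 t 17.98 tcp [ 0.5595 -0.2201  0.1802] w 0.0479 F [-0.2  0.3 -1.5]
```

```bash
python3 -m jog '[[[0.004,0.012,0.005],0,0.6],[[0.007,0.02,0.02],0,0.6],[[0.008,0.0245,0.045],0,0.6],[[0.008,0.0245,0.065],0,0.6],[[0.008,0.0245,0.078],0,0.6],[[0.008,0.0245,0.08],0,0.6],[[0.008,0.0245,0.08],0,0.6],[[0.008,0.0245,0.08],0,0.6]]'
cat >> h.py <<'E'
def topz(W,p,d,zlo,zhi,x,y,r=.035):
    m=(W[...,2]>zlo)&(W[...,2]<zhi)&(d>0)&(np.hypot(W[...,0]-x,W[...,1]-y)<r); return fit(W[m]) if m.sum()>5 else 0
E
python3 - <<'E'
from h import *
go(.5691,-.2445,.033)
o=get_obs();p,d=grab_frame('wrist');cv2.imwrite('pics/w6.png',p);W=wcloud(d);e=o['ee_pos']
h=cv2.cvtColor(p,cv2.COLOR_BGR2HSV);m=blob((h[...,0]<14)&(h[...,0]>3)&(h[...,1]>170)&(h[...,2]>100))&(d>0);P=W[m];zt=np.percentile(P[:,2],80);print(fit(P[abs(P[:,2]-zt)<.004]))
E
```

```text
time: 18.65
ee_pos: [0.5692, -0.2443, 0.1009]
orientation: [1.0, 0.001, 0.009, -0.002]
ft_force: [0.2, -0.9, -0.3]
grip_width: 0.0479
shift [-0.0013  0.0005  0.0679] twist 0.002 t 18.65 tcp [ 0.5692 -0.2443  0.1009] w 0.0479 F [ 0.2 -0.9 -0.3]
(array([ 0.5687, -0.2448]), 0.0247, 'z', np.float64(0.1376), 'normal', array([-0.003, -0.003,  1.   ]), 9183)
```

View pics/w6.png

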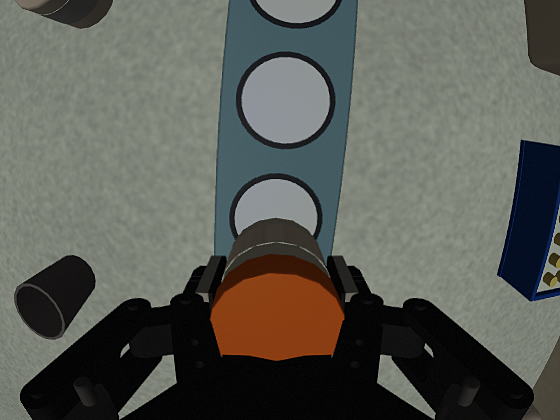

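The jar is over the right spot and 70 mm up. Lower and release.

```bash
python3 -m jog '[[[0,0,0.01],0,0.6],[[0,0,0.025],0,0.6],[[-0.001,0,0.042],0,0.6],[[-0.001,0,0.056],0,0.6],[[-0.001,0,0.064],0,0.6],[[-0.001,0,0.068],0,0.6],[[-0.001,0,0.069],0,0.6],[[-0.001,0,0.069],0,0.6]]'
python3 -m jog '[[[0,0,0],0,0.2],[[0,0,0],0,-0.1],[[0,0,0],0,-0.4],[[0,0,0],0,-0.8],[[0,0,0],0,-1],[[0,0,-0.02],0,-1],[[0,0,-0.045],0,-1],[[0,0,-0.075],0,-1]]'
python3 -m jog '[[[0,0,-0.03],0,-1],[[0,-0.01,-0.05],0,-1],[[0,-0.03,-0.06],0,-1],[[0,-0.055,-0.06],0,-1],[[0,-0.08,-0.06],0,-1],[[0,-0.1,-0.06],0,-1],[[0,-0.11,-0.06],0,-1],[[0,-0.11,-0.06],0,-1]]'
python3 - <<'E'
from h import *
go(.4883,.399,.17)
p,d=grab_frame('top');print(disc('top',d,393,186,.068,.025))
E
```

```text
time: 19.37
ee_pos: [0.5703, -0.2445, 0.0329]
orientation: [1.0, 0.001, 0.009, -0.001]
ft_force: [-0.1, -0.0, -0.3]
grip_width: 0.048
time: 20.03
ee_pos: [0.5677, -0.2439, 0.1071]
orientation: [1.0, 0.001, 0.008, -0.002]
ft_force: [0.8, 0.2, -0.2]
grip_width: 0.0857
time: 20.7
ee_pos: [0.5665, -0.1323, 0.1676]
orientation: [1.0, 0.002, 0.008, -0.002]
ft_force: [0.2, -0.7, -0.7]
grip_width: 0.0854
shift [-0.076  -0.5316 -0.0012] twist 0.004 t 20.7 tcp [ 0.5665 -0.1323  0.1676] w 0.0854 F [ 0.2 -0.7 -0.7]
(array([ 0.5617, -0.2294,  0.068 ]), array([ 0.5612, -0.227 ]), 0.0158, 89)
```

```bash
python3 -m jog '[[[-0.002,-0.015,0],0,-1],[[-0.006,-0.042,0],0,-1],[[-0.011,-0.077,0],0,-1],[[-0.017,-0.115,0],0,-1],[[-0.022,-0.154,0],0,-1],[[-0.027,-0.193,0],0,-1],[[-0.033,-0.232,0],0,-1],[[-0.038,-0.27,0],0,-1]]'
python3 -m jog '[[[-0.006,-0.04,0],0,-1],[[-0.012,-0.08,0],0,-1],[[-0.018,-0.12,0],0,-1],[[-0.024,-0.16,0],0,-1],[[-0.03,-0.2,0.01],0,-1],[[-0.035,-0.235,0.025],0,-1],[[-0.038,-0.255,0.04],0,-1],[[-0.038,-0.262,0.045],0,-1]]'
python3 -m jog '[[[0,0,0],0,-1],[[0,0,0],0,-1],[[0,0,0],0,-1],[[0,0,0],0,-1],[[0,0,0],0,-1],[[0,0,0],0,-1],[[0,0,0],0,-1],[[0,0,0],0,-1]]'
python3 - <<'E'
from h import *
go(.4883,.399,.024)
p,d=grab_frame('wrist');W=wcloud(d);print(topz(W,p,d,.058,.067,.488,.399))
p,d=grab_frame('top');print(disc('top',d,393,186,.068,.025))
E
```

```text
time: 21.42
ee_pos: [0.5274, 0.1373, 0.1681]
orientation: [1.0, 0.001, 0.008, -0.002]
ft_force: [1.2, -0.1, -0.4]
grip_width: 0.0851
time: 22.08
ee_pos: [0.4876, 0.4016, 0.1209]
orientation: [1.0, 0.002, 0.007, -0.001]
ft_force: [-0.4, -0.4, 1.4]
grip_width: 0.0855
time: 22.75
ee_pos: [0.488, 0.4013, 0.1213]
orientation: [1.0, 0.002, 0.007, -0.002]
ft_force: [-0.2, -0.6, 0.2]
grip_width: 0.0856
shift [-0.001   0.0026  0.0973] twist 0.004 t 22.75 tcp [0.488  0.4013 0.1213] w 0.0856 F [-0.2 -0.6  0.2]
(array([0.4902, 0.3987]), 0.0254, 'z', np.float64(0.0624), 'normal', array([-0.  ,  0.01,  1.  ]), 4615)
(array([ 0.5683, -0.2429,  0.0686]), array([ 0.5687, -0.2437]), 0.025, 354)
```

The orange jar is within 1 mm of its spot. Grip the blue jar.

```bash
python3 -m jog '[[[0.0005,0.001,0.015],0,-1],[[0.001,0.0025,0.04],0,-1],[[0.001,0.0025,0.065],0,-1],[[0.001,0.0025,0.083],0,-1],[[0.001,0.0025,0.093],0,-1],[[0.001,0.0025,0.097],0,-1],[[0.001,0.0025,0.097],0,-1],[[0.001,0.0025,0.097],0,-1]]'
python3 -m jog '[[[0,0,0],0,0],[[0,0,0],0,0.3],[[0,0,0],0,0.6],[[0,0,0],0,0.6],[[0,0,0],0,0.6],[[0,0,0],0,0.6],[[0,0,0],0,0.6],[[0,0,0],0,0.6]]' 60
python3 -m jog '[[[0,0,-0.005],0,0.6],[[0,0,-0.02],0,0.6],[[0,0,-0.045],0,0.6],[[0,0,-0.075],0,0.6],[[0,0,-0.105],0,0.6],[[0,0,-0.135],0,0.6],[[0,0,-0.155],0,0.6],[[0,0,-0.155],0,0.6]]'
python3 -c "
from h import *
go(.5758,-.1595,.18)"
```

```text
time: 23.52
ee_pos: [0.4908, 0.3997, 0.025]
orientation: [1.0, 0.002, 0.008, -0.002]
ft_force: [0.5, -0.2, 0.2]
grip_width: 0.0854
time: 24.18
ee_pos: [0.4915, 0.4002, 0.0266]
orientation: [1.0, 0.002, 0.008, -0.002]
ft_force: [-1.1, -0.7, 4.8]
grip_width: 0.048
time: 24.85
ee_pos: [0.4917, 0.4012, 0.1891]
orientation: [1.0, 0.002, 0.013, -0.005]
ft_force: [0.9, 0.6, 0.3]
grip_width: 0.0479
shift [0.0813 0.5611 0.0058] twist 0.004 t 24.85 tcp [0.4917 0.4012 0.1891] w 0.0479 F [0.9 0.6 0.3]
```

```bash
python3 -m jog '[[[0.002,0.012,0],0,0.6],[[0.005,0.036,0],0,0.6],[[0.01,0.068,0],0,0.6],[[0.015,0.104,0],0,0.6],[[0.02,0.14,0],0,0.6],[[0.025,0.176,0],0,0.6],[[0.031,0.212,0],0,0.6],[[0.036,0.248,0],0,0.6]]'
python3 -m jog '[[[0.005,0.036,0],0,0.6],[[0.01,0.072,0],0,0.6],[[0.016,0.108,0],0,0.6],[[0.022,0.144,0],0,0.6],[[0.028,0.18,0],0,0.6],[[0.033,0.216,0],0,0.6],[[0.038,0.25,0],0,0.6],[[0.042,0.28,0],0,0.6]]'
python3 -c "
from h import *
go(.5758,-.1595,.1)"
```

```text
time: 25.52
ee_pos: [0.5279, 0.151, 0.1867]
orientation: [1.0, 0.002, 0.012, -0.005]
ft_force: [0.1, -0.4, 0.3]
grip_width: 0.0476
time: 26.18
ee_pos: [0.57, -0.1316, 0.184]
orientation: [1.0, 0.002, 0.011, -0.005]
ft_force: [-0.5, 0.1, -1.6]
grip_width: 0.0483
shift [0.0038 0.0288 0.0838] twist 0.003 t 26.18 tcp [ 0.57   -0.1316  0.184 ] w 0.0483 F [-0.5  0.1 -1.6]
```

```bash
python3 -m jog '[[[0.002,0.014,0.005],0,0.6],[[0.004,0.024,0.02],0,0.6],[[0.004,0.028,0.045],0,0.6],[[0.004,0.0285,0.065],0,0.6],[[0.004,0.0285,0.08],0,0.6],[[0.004,0.0285,0.084],0,0.6],[[0.004,0.0285,0.084],0,0.6],[[0.004,0.0285,0.084],0,0.6]]'
python3 - <<'E'
from h import *
go(.5758,-.1595,.033)
o=get_obs();p,d=grab_frame('wrist');cv2.imwrite('pics/w7.png',p);W=wcloud(d)
h=cv2.cvtColor(p,cv2.COLOR_BGR2HSV);m=(h[...,0]>105)&(h[...,0]<125)&(h[...,1]>170)&(h[...,2]>70)&(d>0)&(np.hypot(W[...,0]-.576,W[...,1]+.159)<.06);P=W[m];zt=np.percentile(P[:,2],80);print(fit(P[abs(P[:,2]-zt)<.004]))
E
```

```text
time: 26.85
ee_pos: [0.5758, -0.1594, 0.1]
orientation: [1.0, 0.002, 0.011, -0.005]
ft_force: [0.1, 0.5, -0.4]
grip_width: 0.048
shift [-0.0015  0.0007  0.067 ] twist 0.003 t 26.85 tcp [ 0.5758 -0.1594  0.1   ] w 0.048 F [ 0.1  0.5 -0.4]
(array([ 0.5757, -0.1611]), 0.0248, 'z', np.float64(0.1368), 'normal', array([-0.006, -0.005,  1.   ]), 8922)
```

```bash
python3 -m jog '[[[0,0,0.01],0,0.6],[[0,0,0.025],0,0.6],[[-0.001,0,0.042],0,0.6],[[-0.001,0,0.056],0,0.6],[[-0.001,0,0.064],0,0.6],[[-0.001,0,0.067],0,0.6],[[-0.001,0,0.068],0,0.6],[[-0.001,0,0.068],0,0.6]]'
python3 -m jog '[[[0,0,0],0,0.2],[[0,0,0],0,-0.1],[[0,0,0],0,-0.4],[[0,0,0],0,-0.8],[[0,0,0],0,-1],[[0,0,-0.02],0,-1],[[0,0,-0.045],0,-1],[[0,0,-0.075],0,-1]]'
python3 -m jog '[[[0,0,-0.03],0,-1],[[0,-0.01,-0.05],0,-1],[[-0.01,-0.03,-0.07],0,-1],[[-0.025,-0.055,-0.08],0,-1],[[-0.045,-0.085,-0.08],0,-1],[[-0.065,-0.115,-0.08],0,-1],[[-0.08,-0.135,-0.08],0,-1],[[-0.09,-0.15,-0.08],0,-1]]'
python3 - <<'E'
from h import *
go(.4309,.0581,.17)
p,d=grab_frame('top')
print(disc('top',d,361,185,.068,.025))
E
```

```text
time: 27.57
ee_pos: [0.5774, -0.1591, 0.0331]
orientation: [1.0, 0.002, 0.012, -0.004]
ft_force: [-0.1, -0.2, -1.5]
grip_width: 0.0483
time: 28.23
ee_pos: [0.5743, -0.1591, 0.1073]
orientation: [1.0, 0.002, 0.011, -0.005]
ft_force: [0.5, 0.1, 0.1]
grip_width: 0.0855
time: 28.9
ee_pos: [0.4803, -0.0084, 0.1869]
orientation: [1.0, 0.002, 0.011, -0.005]
ft_force: [-0.3, 0.1, 0.7]
grip_width: 0.0852
shift [-0.0495 -0.0665  0.0166] twist 0.005 t 28.9 tcp [ 0.4803 -0.0084  0.1869] w 0.0852 F [-0.3  0.1  0.7]
(array([ 0.5756, -0.1589,  0.0687]), array([ 0.5759, -0.159 ]), 0.0249, 348)
```

The blue jar is within 1 mm of its spot. Last, the amber bottle.

```bash
python3 -m jog '[[[-0.01,-0.014,0],0,-1],[[-0.025,-0.034,0],0,-1],[[-0.04,-0.054,0.006],0,-1],[[-0.048,-0.064,0.015],0,-1],[[-0.0495,-0.0665,0.017],0,-1],[[-0.0495,-0.0665,0.017],0,-1],[[-0.0495,-0.0665,0.017],0,-1],[[-0.0495,-0.0665,0.017],0,-1]]'
python3 - <<'E'
from h import *
go(.4309,.0581,.044)
p,d=grab_frame('wrist');W=wcloud(d);print(topz(W,p,d,.091,.1,.431,.058,.025))
E
```

```text
time: 29.62
ee_pos: [0.4306, 0.0591, 0.1699]
orientation: [1.0, 0.002, 0.01, -0.006]
ft_force: [0.2, -1.0, 0.4]
grip_width: 0.0854
shift [-0.0023  0.0025  0.1258] twist 0.005 t 29.62 tcp [0.4306 0.0591 0.1699] w 0.0854 F [ 0.2 -1.   0.4]
(array([0.4324, 0.0571]), 0.0147, 'z', np.float64(0.0955), 'normal', array([-0.001,  0.025,  1.   ]), 1373)
```

```bash
python3 -m jog '[[[0,0.001,0.015],0,-1],[[-0.001,0.003,0.04],0,-1],[[-0.001,0.003,0.07],0,-1],[[-0.001,0.003,0.098],0,-1],[[-0.001,0.003,0.117],0,-1],[[-0.001,0.003,0.125],0,-1],[[-0.001,0.003,0.126],0,-1],[[-0.001,0.003,0.126],0,-1]]'
python3 -m jog '[[[0,0,0],0,0],[[0,0,0],0,0.3],[[0,0,0],0,0.6],[[0,0,0],0,0.6],[[0,0,0],0,0.6],[[0,0,0],0,0.6],[[0,0,0],0,0.6],[[0,0,0],0,0.6]]' 60
python3 -m jog '[[[0,0,-0.005],0,0.6],[[0,0,-0.02],0,0.6],[[0,0,-0.045],0,0.6],[[0,0,-0.075],0,0.6],[[0,0,-0.1],0,0.6],[[0,0,-0.115],0,0.6],[[0,0,-0.12],0,0.6],[[0,0,-0.12],0,0.6]]'
python3 -c "
from h import *
go(.5826,-.0747,.17)"
```

```text
time: 30.33
ee_pos: [0.4327, 0.0572, 0.0441]
orientation: [1.0, 0.002, 0.01, -0.006]
ft_force: [0.3, 0.2, 1.1]
grip_width: 0.0853
time: 31.0
ee_pos: [0.4336, 0.057, 0.0457]
orientation: [1.0, 0.002, 0.011, -0.006]
ft_force: [-3.3, -1.4, 10.8]
grip_width: 0.0471
time: 31.67
ee_pos: [0.4318, 0.0556, 0.1672]
orientation: [1.0, 0.002, 0.013, -0.005]
ft_force: [-0.8, 0.2, -2.4]
grip_width: 0.0468
shift [ 0.1502  0.1309 -0.0004] twist 0.004 t 31.67 tcp [0.4318 0.0556 0.1672] w 0.0468 F [-0.8  0.2 -2.4]
```

```bash
python3 -m jog '[[[0.012,0.01,0],0,0.6],[[0.036,0.03,0],0,0.6],[[0.064,0.055,0],0,0.6],[[0.092,0.08,0],0,0.6],[[0.118,0.103,0],0,0.6],[[0.138,0.121,0.015],0,0.6],[[0.149,0.13,0.04],0,0.6],[[0.15,0.131,0.06],0,0.6]]'
python3 -m jog '[[[0,0,0],0,0.6],[[0,0,0],0,0.6],[[0,0,0],0,0.6],[[0,0,0],0,0.6],[[0,0,0],0,0.6],[[0,0,0],0,0.6],[[0,0,0],0,0.6],[[0,0,0],0,0.6]]'
python3 - <<'E'
from h import *
go(.5826,-.0747,.0525)
o=get_obs();p,d=grab_frame('wrist');cv2.imwrite('pics/w8.png',p);W=wcloud(d);e=o['ee_pos']
print(topz(W,p,d,e[2]+.043,e[2]+.056,.5826,-.0747,.03))
E
```

```text
time: 32.33
ee_pos: [0.5852, -0.0764, 0.107]
orientation: [1.0, 0.001, 0.013, -0.005]
ft_force: [-0.4, 0.7, -2.2]
grip_width: 0.0467
time: 33.0
ee_pos: [0.5854, -0.0763, 0.1077]
orientation: [1.0, 0.001, 0.013, -0.005]
ft_force: [0.1, -0.1, -1.9]
grip_width: 0.0463
shift [-0.0043 -0.0011  0.0551] twist 0.003 t 33.0 tcp [ 0.5854 -0.0763  0.1077] w 0.0463 F [ 0.1 -0.1 -1.9]
(array([ 0.5826, -0.066 ]), 0.0287, 'z', np.float64(0.157), 'normal', array([0.017, 0.003, 1.   ]), 4065)
```

View pics/w8.png

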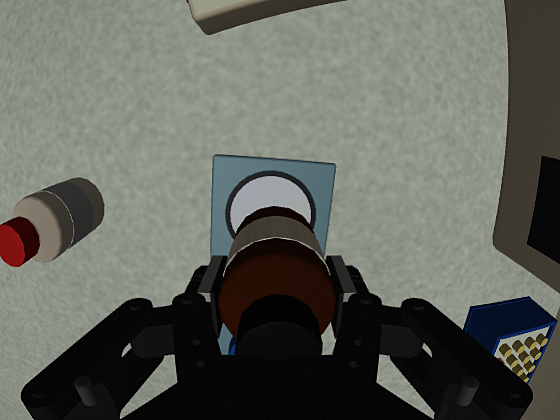

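The bottle hangs straight over the left spot, about 56 mm up. Lower, release and retreat.

```bash
python3 -m jog '[[[-0.001,0,0.008],0,0.6],[[-0.002,-0.001,0.02],0,0.6],[[-0.0035,-0.001,0.033],0,0.6],[[-0.0035,-0.001,0.044],0,0.6],[[-0.0035,-0.001,0.051],0,0.6],[[-0.0035,-0.001,0.054],0,0.6],[[-0.0035,-0.001,0.055],0,0.6],[[-0.0035,-0.001,0.055],0,0.6]]'
python3 -m jog '[[[0,0,0],0,0.25],[[0,0,0],0,0.1],[[0,0,0],0,-0.1],[[0,0,0],0,-0.4],[[0,0,0],0,-0.8],[[0,0,0],0,-1],[[0,0,-0.02],0,-1],[[0,0,-0.045],0,-1]]'
python3 -m jog '[[[0,0,-0.03],0,-1],[[0,0,-0.06],0,-1],[[0,0,-0.085],0,-1],[[0,0,-0.1],0,-1],[[-0.01,0,-0.11],0,-1],[[-0.035,0,-0.11],0,-1],[[-0.065,0,-0.11],0,-1],[[-0.095,0,-0.11],0,-1]]'
python3 -m jog '[[[-0.03,0,0],0,-1],[[-0.06,0,0],0,-1],[[-0.09,0,0],0,-1],[[-0.115,0,0],0,-1],[[-0.13,0,0],0,-1],[[-0.14,0,0],0,-1],[[-0.14,0,0],0,-1],[[-0.14,0,0],0,-1]]'
python3 - <<'E'
from h import *
go(.58,0,.2)
p,d=grab_frame('top');cv2.imwrite('pics/top1.png',p);W=cloud('top',d)
s=[[.5826,-.0747],[.5758,-.1595],[.5691,-.2445]]
c=get_calibration('top')
def px(P):
    q=R.from_quat(c['orientation']).inv().apply(np.array(P)-c['eye']); return c['cx']-q[0]/q[2]*c['fx'],c['cy']+q[1]/q[2]*c['fy']
for n,P,r in(('amber',(*s[0],.101),.0145),('blue',(*s[1],.068),.025),('orange',(*s[2],.068),.025),('dish',(.5795,.137,.068),.03),('weight',(.5795,.137,.114),.009),('wtop',(.5795,.137,.104),.016),('white',(.421,-.0657,.095),.0145),('green',(.5007,-.3998,.062),.025),('beaker',(.387,-.299,.065),.026)):
    print(n,disc('top',d,*px(P),P[2],r))
p,d=grab_frame('scene');cv2.imwrite('pics/scene1.png',p)
E
```

```text
time: 33.72
ee_pos: [0.5832, -0.0747, 0.0522]
orientation: [1.0, 0.001, 0.013, -0.005]
ft_force: [0.8, -0.5, -3.2]
grip_width: 0.0466
time: 34.38
ee_pos: [0.5803, -0.0746, 0.0956]
orientation: [1.0, 0.001, 0.011, -0.006]
ft_force: [-0.2, -0.1, 0.1]
grip_width: 0.0853
time: 35.05
ee_pos: [0.4823, -0.0762, 0.2039]
orientation: [1.0, 0.001, 0.011, -0.006]
ft_force: [-0.6, -0.5, 0.6]
grip_width: 0.0856
time: 35.72
ee_pos: [0.3427, -0.0769, 0.2013]
orientation: [1.0, 0.001, 0.012, -0.005]
ft_force: [0.1, -0.6, 0.5]
grip_width: 0.0849
shift [ 0.2374 -0.0763  0.0079] twist 0.002 t 35.72 tcp [ 0.3427 -0.0769  0.2013] w 0.0849 F [ 0.1 -0.6  0.5]
amber (array([ 0.5812, -0.0732,  0.1014]), array([ 0.582 , -0.0733]), 0.0145, 122)
blue (array([ 0.5756, -0.1588,  0.0687]), array([ 0.576 , -0.1589]), 0.0251, 349)
orange (array([ 0.5681, -0.243 ,  0.0689]), array([ 0.5687, -0.2438]), 0.0253, 352)
dish (array([0.5744, 0.136 , 0.0689]), array([0.5782, 0.1383]), 0.0298, 309)
weight (array([0.5807, 0.1383, 0.1144]), array([0.5816, 0.1389]), 0.01, 48)
wtop (array([0.5796, 0.1374, 0.1046]), array([0.5805, 0.1383]), 0.0161, 102)
white (array([ 0.4209, -0.0657,  0.0959]), array([ 0.4212, -0.0658]), 0.0142, 119)
green (array([ 0.5009, -0.3999,  0.0624]), array([ 0.5016, -0.4006]), 0.0253, 363)
beaker (array([ 0.3861, -0.3014,  0.0646]), array([ 0.3875, -0.2986]), 0.0261, 117)
```

View pics/scene1.png

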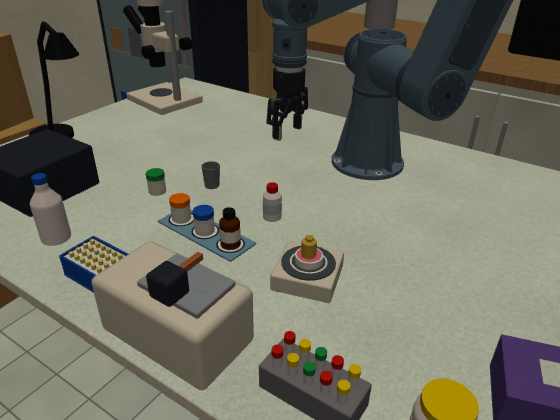

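View pics/top1.png

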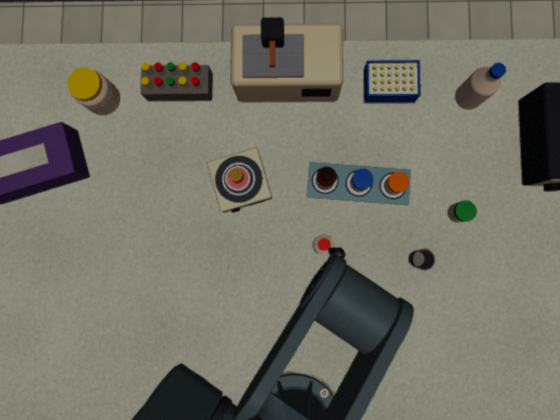

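Everything stands upright where it should be. In the top picture amber is at (325,178), blue at (362,181), orange at (397,184) and the stack at (237,177). The scene view agrees, and the gripper is clear of everything.

```bash
python3 -c "
from rig import *
print(hand_in())"
```

```text
the job is handed in; nothing more can be done
None
```

The layout is finished and I handed it in at about 36 s of the 106 s allowed. `hand_in()` reports no verdict.

| Item | Where it is | Offset in the last check |
|---|---|---|
| Amber bottle | Left spot | about 2 mm |
| Blue-lidded jar | Middle spot | about 1 mm |
| Orange-lidded jar | Right spot | about 1 mm |
| Culture dish | Middle of the warming plate | about 2 mm |
| Brass weight | On the dish | about 2 mm off the dish's centre |

- **Heights:** the measured tops fit the resting heights to about 1 mm, and everything looked upright in both camera views.
- **Left in place:** the green-lidded jar, white bottle and beaker read within about 1 mm of their starting positions.
- **Gripper:** it was open and clear of everything when I handed in.
- **Disagreements:**
  - One early wrist reading put the dish 10 mm too high. The arm was still moving, and a repeat at rest was normal.
  - The first top view of the orange jar was partly hidden by the gripper, so I repeated that one too.
  - The in-hand reading of the amber bottle's cap was unreliable (radius 29 mm instead of 14.5 mm), so I placed the bottle by the tool pose and checked it afterwards from the top camera.
  - The wrist and top cameras differed by 1–2 mm throughout.

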